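# Ready the desk embossing press for a die change

### The arm

A 6-joint arm with a two-finger parallel gripper is mounted at the origin on the work surface. World frame = base frame: x ahead of the robot, y to its left, z up, the work surface at z = 0. Lengths are in mm, angles in rad, forces in N, time in s.
With the tool pointing down it reaches from about 275 to 725 mm from the base axis. Payload 5.6 kg.
Tool frame: the origin (TCP) lies midway between the tips of the shut fingers; the grasp point (between the pads) lies 19 mm behind it (manip.hold_point_z is the distance from the TCP to the grasp point, in mm); z points along the fingers, y is the line along which they close (so a half turn about z gives the same grasp; the last joint's range is limited). The gripper opens to 85 mm and grips with 20 to 120 N. Pads are 22 mm wide; open, the fingers measure 114 mm over their backs; the gripper's body (76 mm by 85 mm) begins 54 mm behind the grasp point. The pads swing forward as they close: fully open they stand 13 mm farther back than shut.
Start: joints at [1.416, 0.255, 0.108, 0, -1.424, -0.285], TCP at [234.14, 497.666, 231.283] pointing down, gripper open.
Joint ranges: [-2.95, 2.95], [-1.21, 1.97], [-1.09, 1.5], [-2.87, 1.71], [-2.94, -0.07], [-3.05, 3.05]. Speed limits (rad/s): [2.57, 2.57, 3.14, 3.14, 3.14, 3.14].

### API

Orientations are given as a unit quaternion [w, x, y, z].
In Python, from bench import manip gives the robot as it stands.
- The arm moves only by the shell command python3 shift.py 'ROWS' [FORCE]. ROWS is a JSON object whose key "steps" holds a list of rows, 1 to 8 of them, each of 5 numbers: dx, dy, dz in mm, then a turn about the tool's z in rad, then the finger opening in mm; each row shifts and turns the commanded pose from where the row before left it, along the tool's axes as they then stand; what a row does not reach is not made up. A row lasts 1/10 s, in which the tool goes at most 50 mm and 0.15 rad, less where a joint would pass 70% of its speed; a pose out of reach is approached as far as the arm can. The fingers move at their own pace and stop on an object; FORCE is the grip in N (left out, the last holds). Time passes only in rows, so rows that do not move let the fingers close. It prints the time, the measured TCP pose, the force, the opening and the grip force at its end. Input that does not fit is refused with a message, and nothing moves.
- manip.observe(): the state, without advancing time (a new reading comes with each control period).
- manip.camera(name): name is "scene" or "side" or "wrist"; returns a dict with "pixels" (400x640x3 uint8, red, green, blue), "mtx" (3x3 intrinsics, pixels), "k1" (the pictures are not rectified: a ray, as slopes to the right and down, at radius r is drawn at 1 + k1 r^2 times it, then the intrinsics apply), "R" (3x3) and "t" (3): a world point X has camera coordinates R X + t. Camera axes: x right, y down, z forward; pixel columns grow to the right and rows downward; lengths in mm; the calibration is good to about 2 mm. A picture is of the moment at which its call begins. There is no depth.
- manip.job_done(): hands the job in; it is judged then, once.
The state is a dict: "time_s": time; "q": joint angles; "joint_velocities": joint speeds; "joint_efforts": joint torques, N m; "tool_pos": TCP position; "tcp_rot": TCP orientation; "ft_force": force on the tool from outside, world axes, zero at the start; "torque": the same for the moment, N m; "width": finger opening in mm; "gripper_force": force on a finger pad.
Only numpy, scipy, OpenCV 4.12 (cv2) and the standard library are available. Lean on these libraries where they do the work, as an engineer would, in place of code of your own. Each camera call takes 0.05 s, during which the arm holds its last target. There are 200 camera calls.

### The job

Get the embossing press ready for a die change: first set one of the two cap-shaped dies rim down in the round pocket of the die rest, fully seated, and let go of it. Then pull the press's spring latch sideways, lift the arm off its ball until its nose is at least 6 cm higher than before, and finish while still holding it up there with the gripper. Leave the other things on the desk where they are.

Things in the scene. Friction and masses are not known exactly. Their poses are not given: they have to be found in the camera images.
- press: Embossing press, fixed: dark steel base plate 14 mm thick, x -50 to 290 mm, y +-55 mm. Origin on the desk under the ball; +x runs from the ball (nose end, nearer the robot) along the arm to the hinge, z up. The ball stud has a 24 mm ball (top 56 mm up) above a 32 mm wide flange, its underside 30 mm up.
- press_arm: Aluminium arm of the press, 36 mm wide bar, top 78 mm above the desk. Origin on the hinge axis: 240 mm from the ball along the press's +x, 66 mm up; axes as the press's when down. Turns about +y, nose up, 0 to 0.7 rad; the hinge is almost free, so it falls when not held (3 to 4 N at the nose).
- nose (a point): Centre of the lower rim of the arm's nose cup (52 mm across), which sits over the ball; 38 mm above the desk when the arm is down, 240 mm from the hinge.
- latch (a joint): Travel of the spring latch on the arm's nose, along the arm's +y: 0 (locked, where the spring keeps it) to 0.016 m. Its bolt hooks under the ball stud's flange; from 0.010 m the arm can rise. Spring force 5 N at 0, 9 N at 0.016. No catch: let go, it springs back, so hold it out while lifting. It rides on the arm: lifting by its fin lifts the arm.
- latch_grip (a point): Middle of the latch's upright steel fin, to be pinched from above: 12 mm thick along the arm's y, 34 mm long along x, 36 mm high, on a 5 mm slide plate (40 mm along x; from 15 mm on the fin's -y side to 39 mm on its +y side). With the arm down: plate top 83, this point 101, fin top 119 mm above the desk. Moves with latch and arm.
- die_rest: The die rest, fixed to the desk: 100 mm square dark plate 4 mm thick with a round steel ring 68 mm across, its top 12 mm above the desk.
- pocket (a point): Centre of the floor of the pocket in the die rest, 4 mm above the desk: 52 mm wide, 8 mm deep, with a 16 mm wide boss standing 7 mm up from the floor in the middle, which goes up into the hollow of a die that is set rim down.
- die_a: A steel cap-shaped die, 30 mm high, 0.13 kg: body 36 mm across with a closed flat crown, and a rim flange 46 mm across and 5 mm thick at the open end (hollow 28 mm wide, 24 mm deep). Origin in the centre of the open rim face, +z towards the crown. It stands rim down at the start (+z up). Which die stands where varies.
- die_b: The other die, same shape; it stands upside down at the start, open rim up (+z down), so its origin is 30 mm above the desk. It would have to be turned over to serve.
- stapler: Bystander: stapler, 150 x 36 mm, 44 mm high. Origin at the centre of its underside.
- mug: Bystander: white mug, 80 mm across, 95 mm high. Origin at the centre of its underside.
- tape: Bystander: roll of tape lying flat, 60 mm across, 18 mm high. Origin at the centre of its underside.
- clip_box: Bystander: small cardboard box, 60 x 40 x 22 mm. Origin at the centre of its underside.
- eraser: Bystander: dark eraser, 50 x 22 x 13 mm. Origin at the centre of its underside.
- stamp: Bystander: wooden hand stamp, 55 x 30 mm foot, 70 mm high. Origin at the centre of its underside.

How it is judged (in metres and radians):
On the way, in this order (a step that is already met when the one before it is completed fails the run):
1. one die stands rim down, fully seated in the pocket, let go, the press arm still down (((horizontal distance between die_a and pocket below 0.006 m and z of die_a in the frame of pocket below 0.003 m and angle between die_a's own z axis and vertical below 0.12 rad and linear speed of die_a below 0.03 m/s and contact force between the fingers and die_a below 0.1 N) or (horizontal distance between die_b and pocket below 0.006 m and z of die_b in the frame of pocket below 0.003 m and angle between die_b's own z axis and vertical below 0.12 rad and linear speed of die_b below 0.03 m/s and contact force between the fingers and die_b below 0.1 N)) and z of nose in the frame of press below 0.045 m), for 0.2 s.
2. the latch is pulled out sideways (9 mm or more) with the arm still down (value of joint latch above 0.009 m and z of nose in the frame of press below 0.05 m), for 0.04 s.
3. the arm's nose is raised by 55 mm or more, carried by the gripper (z of nose in the frame of press above 0.093 m and contact force between the fingers and press_arm above 1 N), for 0.2 s.
At the end, for the whole second after the job is handed in: The gripper alone holds the arm at rest, its nose at least 55 mm above its place on the ball (over 1 N of finger contact, no loose thing touching it), and a die stands rim down in the pocket, untouched, within 6 mm of its centre, 3 mm of its floor and 7 degrees of upright (all of step 3 and angular speed of press_arm below 0.15 rad/s and ((horizontal distance between die_a and pocket below 0.006 m and z of die_a in the frame of pocket below 0.003 m and angle between die_a's own z axis and vertical below 0.12 rad and linear speed of die_a below 0.03 m/s and contact force between the fingers and die_a below 0.1 N) or (horizontal distance between die_b and pocket below 0.006 m and z of die_b in the frame of pocket below 0.003 m and angle between die_b's own z axis and vertical below 0.12 rad and linear speed of die_b below 0.03 m/s and contact force between the fingers and die_b below 0.1 N)) and contact force between press_arm and die_a below 0.2 N and contact force between press_arm and die_b below 0.2 N and contact force between press_arm and stapler below 0.2 N and contact force between press_arm and mug below 0.2 N and contact force between press_arm and tape below 0.2 N and contact force between press_arm and clip_box below 0.2 N and contact force between press_arm and eraser below 0.2 N and contact force between press_arm and stamp below 0.2 N); the arm keeps its last pose, push and grip.
It fails at once if another thing on the desk is disturbed (moved over 30 mm) (distance of any of stapler, mug, tape, clip_box, eraser, stamp from where it was at the start of the episode above 0.03 m).
It also fails if it takes over 48 s, if anything falls off the work surface, if the arm or the gripper's body presses on something with over 40 N, if the wrist force passes 120 N, or if a joint passes its speed limit or range.

## Working session

There is one attempt and no reset: what is moved stays moved. The work goes in short steps, Python scripts to look and compute and a shell command to move; the robot and the scene stay as the last step left them, time stands still between calls to the robot, and variables do not carry over. Pictures are saved under pics/ and viewed, at most 10 in all, crops included, and the job is handed in when it is done.

```bash
ls; mkdir -p pics; python3 - <<'E'
from bench import manip
import cv2, numpy as np
for n in ("scene","side","wrist"):
    c=manip.camera(n); cv2.imwrite(f"pics/{n}0.png",c["pixels"][:,:,::-1]); np.savez(f"pics/{n}0.npz",**{k:np.array(v) for k,v in c.items()})
    print(n,np.array(c["mtx"]).round(1).tolist(),c["k1"],np.round(-np.array(c["R"]).T@np.array(c["t"])),np.round(c["R"],2).tolist())
o=manip.observe();print(o["tool_pos"],o["tcp_rot"],o["width"],o["time_s"],o["ft_force"])
E
```

```text
bench.py
pics
shift.py
scene [[417.0, 0.0, 329.1], [0.0, 417.0, 193.7], [0.0, 0.0, 1.0]] 0.03048204408973266 [ 963. -556.  802.] [[0.82, 0.57, -0.02], [0.39, -0.59, -0.71], [-0.42, 0.57, -0.71]]
side [[410.0, 0.0, 322.6], [0.0, 410.0, 198.3], [0.0, 0.0, 1.0]] 0.019608554349918383 [445. 682. 797.] [[-0.99, -0.17, -0.01], [-0.11, 0.72, -0.68], [0.12, -0.67, -0.73]]
wrist [[308.9, 0.0, 317.0], [0.0, 308.9, 197.9], [0.0, 0.0, 1.0]] -0.026238573347792504 [311. 460. 373.] [[-0.43, -0.9, 0.0], [-0.85, 0.4, 0.33], [-0.3, 0.14, -0.95]]
[233.9616105  497.33484253 230.64383566] [ 6.91543477e-04  9.75917367e-01 -2.18139406e-01 -1.17419112e-04] 85.56689117660879 0.15 [-0.00547999  0.2767608   0.08852827]
```

View pics/scene0.png

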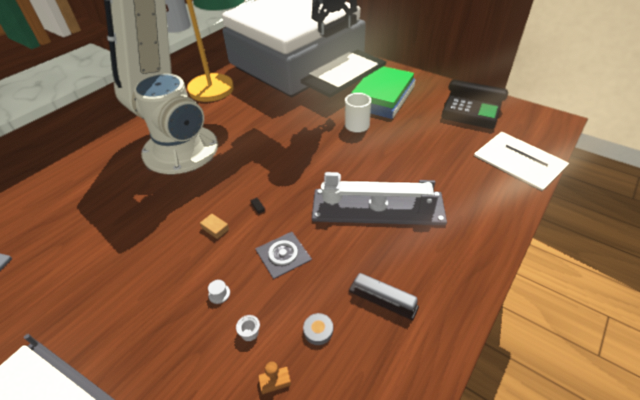

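View pics/side0.png

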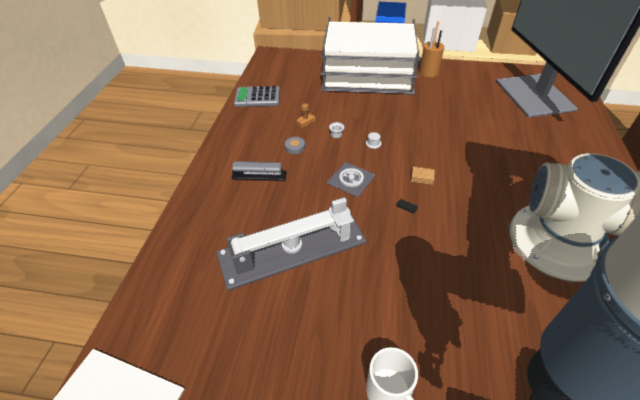

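Scene picture: die_a (rim down) is at about (218,290), die_b at (248,327), the rest at (283,253), and the fin at (332,182). Side picture: die_a is at (374,140), die_b at (337,130), the rest at (351,178), and the fin at (339,207). Next I'll zoom in for precise measurements.

```bash
cat > h.py <<'E'
import numpy as np, cv2
from scipy.optimize import least_squares
def load(n): return dict(np.load(f"pics/{n}.npz"))
def proj(c,X):
    r,_=cv2.Rodrigues(c["R"]); return cv2.projectPoints(np.atleast_2d(X).astype(float),r,c["t"].astype(float),c["mtx"],np.array([float(c["k1"]),0,0,0]))[0][:,0]
def tri(obs):  # [(cam,(u,v)),...]
    f=lambda X: np.concatenate([proj(c,X)[0]-p for c,p in obs])
    s=least_squares(f,[450,100,50.]); return s.x, np.abs(s.fun).max()
def onz(c,p,z):
    s=least_squares(lambda x: proj(c,[x[0],x[1],z])[0]-p,[450,100.]); return s.x
def snap(cam,name):
    from bench import manip
    c=manip.camera(cam); c={k:np.array(v) for k,v in c.items()}; np.savez(f"pics/{name}.npz",**c); return c
def crop(n,x,y,w,h,s): 
    im=load(n)["pixels"][y:y+h,x:x+w,::-1]; return cv2.resize(im,None,fx=s,fy=s,interpolation=cv2.INTER_CUBIC)
E
python3 - <<'E'
from h import *
a=[crop("scene0",195,270,50,37,8),crop("side0",350,120,50,37,8)]
b=[crop("scene0",258,234,50,37,8),crop("side0",326,160,50,37,8)]
cv2.imwrite("pics/z1.png",np.vstack([np.hstack(a),np.hstack(b)]))
a=[crop("scene0",310,165,66,50,6),crop("side0",310,190,66,50,6)]
b=[crop("scene0",390,175,66,50,6),crop("side0",215,225,66,50,6)]
cv2.imwrite("pics/z2.png",np.vstack([np.hstack(a),np.hstack(b)]))
E
```

```text
(no output)
```

View pics/z1.png

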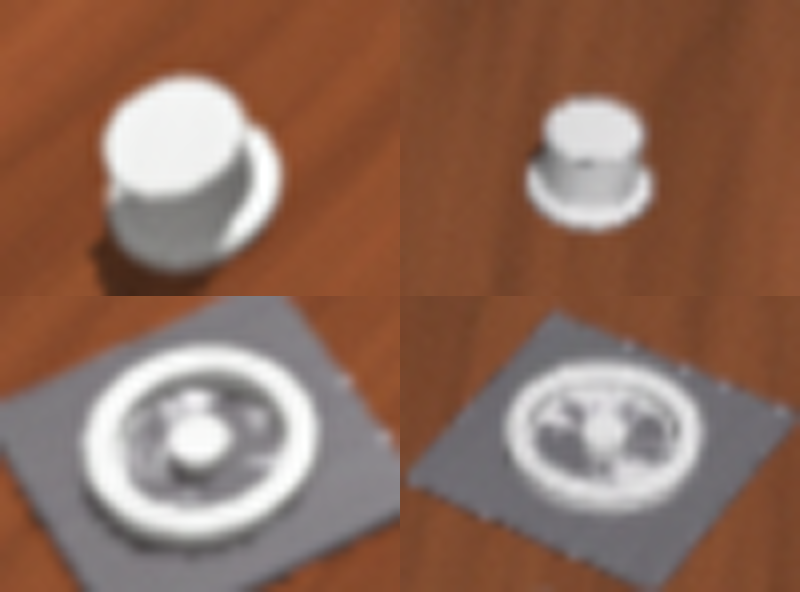

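View pics/z2.png

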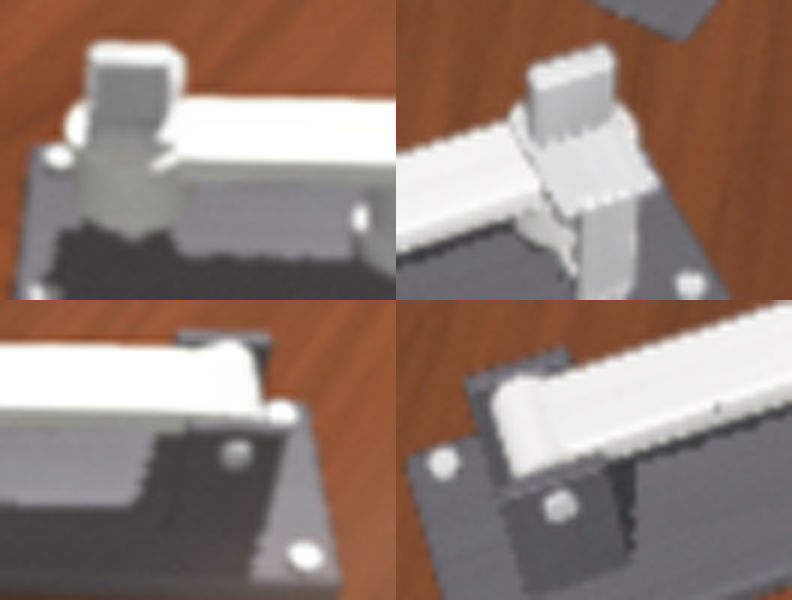

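```bash
python3 - <<'E'
from h import *
S,D=load("scene0"),load("side0")
k=lambda x0,y0,X,Y,s:(x0+(X+.5)/s-.5,y0+(Y+.5)/s-.5)
P={"crown":(k(195,270,174,136,8),k(350,120,193,131,8)),
"rimc":(None,k(350,120,190,183,8)),
"boss":(k(258,234,199,142,8),k(326,160,203,136,8)),
"ringtop":(k(258,234,201,138,8),k(326,160,204,132,8)),
"fintop":(k(310,165,132,55,6),k(310,190,571-396,67,6)),
"dieb":((248,324),(337,127)),
"bolt_nf":(k(310,165,58,157,6),k(310,190,294,285,6)),
"bolt_hf":(k(390,175,283,112,6),(231,281)),
"bolt_hn":(k(390,175,305,255,6),k(215,225,46,162,6)),
"stapler":((385,288),(258,167)),"tape":((318,326),(295,144)),"box":((214,224),(423,173)),"eraser":((257,204),(407,205)),"stampknob":((271,368),(305,107))}
for n,(a,b) in P.items():
    if a is None: print(n,onz(D,b,5));continue
    X,e=tri([(S,a),(D,b)]); print(n,X.round(1),round(e,2))
E
```

```text
crown [ 467.  -294.8   28.9] 0.23
rimc [ 465.55601306 -294.54723417]
boss [ 514.2 -131.7   10. ] 0.18
ringtop [ 514.4 -131.3   12. ] 0.36
fintop [523.   61.5 117.2] 0.46
dieb [ 582.4 -320.6   28.5] 0.73
bolt_nf [470.4  78.1  16.2] 0.12
bolt_hf [734.1 243.1  16.9] 0.63
bolt_hn [778.5 170.6  17. ] 0.16
stapler [ 769.4 -100.    37.8] 1.22
tape [ 696.3 -239.4   14.2] 0.61
box [ 321.7 -166.2   18.3] 0.59
eraser [359.3 -49.1  10.2] 0.21
stampknob [ 689.3 -368.5   57.7] 0.41
```

```bash
python3 shift.py '{"steps": [[0,0,0,-0.142,85],[0,0,0,-0.142,85],[0,0,0,-0.142,85],[0,0,0,-0.142,85],[0,0,0,-0.142,85],[0,0,0,-0.142,85],[0,0,0,-0.142,85],[0,0,0,0,85]]}'; python3 - <<'E'
from bench import manip
from scipy.spatial.transform import Rotation as R
o=manip.observe();q=o["tcp_rot"];M=R.from_quat([q[1],q[2],q[3],q[0]]).as_matrix()
print(M.round(3),o["q"]); print(M.T@([467,-295,200]-o["tool_pos"]))
E
```

```text
time_s: 0.95
tool_pos: [234.0, 497.5, 230.9]
tcp_rot: [0.0, 0.962, 0.274, -0.0]
ft_force: [0.3, -0.8, 0.9]
width: 85.2
gripper_force: 0.0
[[ 0.85   0.527 -0.   ]
 [ 0.527 -0.85  -0.001]
 [-0.001  0.    -1.   ]] [ 1.41561921e+00  2.55386271e-01  1.07705995e-01 -1.95824612e-04
 -1.42389800e+00  7.10646029e-01]
[-219.93092271  796.19167652   31.42214676]
```

```bash
r='x'; python3 shift.py '{"steps": [[-13,46,0,0,85],[-13,46,0,0,85],[-13,46,0,0,85],[-13,46,0,0,85],[-13,46,0,0,85],[-13,46,0,0,85],[-13,46,0,0,85],[-13,46,0,0,85]]}' && python3 shift.py '{"steps": [[-13,46,3,0,85],[-13,46,3,0,85],[-13,46,3,0,85],[-13,46,3,0,85],[-13,46,3,0,85],[-13,46,3,0,85],[-13,46,3,0,85],[-13,46,3,0,85]]}' && python3 shift.py '{"steps": [[-12,40,0,0,85],[0,0,0,0,85],[0,0,0,0,85],[0,0,0,0,85]]}'; python3 - <<'E'
from bench import manip
from h import *
print(manip.observe()["q"])
c=snap("wrist","w1"); cv2.imwrite("pics/w1.png",c["pixels"][:,:,::-1])
print(proj(c,[[467,-295,30],[514,-131.5,12]]))
E
```

```text
time_s: 1.75
tool_pos: [339.3, 128.2, 231.5]
tcp_rot: [-0.0, 0.962, 0.272, 0.0]
ft_force: [2.8, 0.1, 0.1]
width: 85.0
gripper_force: 0.0
time_s: 2.55
tool_pos: [444.7, -239.8, 207.1]
tcp_rot: [-0.0, 0.962, 0.271, 0.0]
ft_force: [0.7, 0.2, 0.3]
width: 85.1
gripper_force: 0.0
time_s: 2.95
tool_pos: [455.3, -277.4, 207.3]
tcp_rot: [-0.0, 0.962, 0.273, -0.0]
ft_force: [0.8, 1.4, -0.3]
width: 85.0
gripper_force: 0.0
[-2.53584809e-01  2.30296236e-01  1.46974950e-02 -2.75926754e-04
 -1.35537357e+00  2.37705526e+00]
[[335.45034064 173.97188824]
 [221.94873252  47.34353567]]
```

View pics/w1.png

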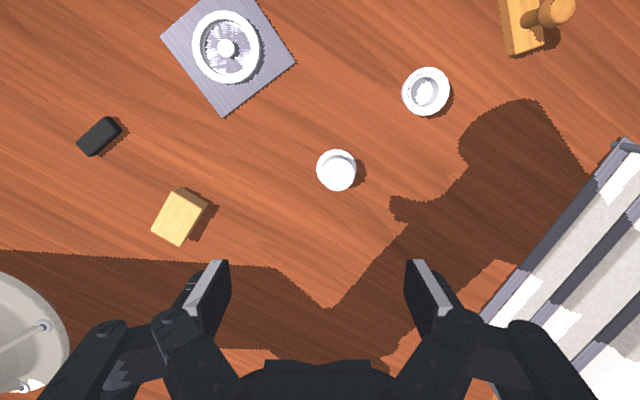

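The die crown shows at (336,170), the pocket ring at (227,47) and die_b at (426,90). I'll fit the die and ring centres, after a second wrist view taken closer to the pocket.

```bash
python3 shift.py '{"steps": [[30,-30,0,0,85],[30,-30,0,0,85],[0,0,0,0,85],[0,0,0,0,85]]}'; cat >> h.py <<'E'
def blob(c,p,r=30,th=170):
    "ellipse fit to outer contour of the bright spot nearest p"
    x,y=int(p[0]),int(p[1]); x0,y0=max(x-r,0),max(y-r,0)
    im=c["pixels"][y0:y+r,x0:x+r].astype(np.uint8); m=(im.min(2)>th).astype(np.uint8)
    cs,_=cv2.findContours(m,cv2.RETR_EXTERNAL,cv2.CHAIN_APPROX_NONE)
    k=max(cs,key=cv2.contourArea); e=cv2.fitEllipse(cv2.convexHull(k)) if len(k)>5 else None
    return (e[0][0]+x0,e[0][1]+y0),np.round(e[1],1)
E
python3 - <<'E'
from h import *
a=load("w1"); b=snap("wrist","w2"); cv2.imwrite("pics/w2.png",b["pixels"][:,:,::-1])
S,D=load("scene0"),load("side0")
for n,g,ga,r in (("die",[467,-295,30],(336,170),28),("ring",[514,-131.5,12],(227,47),45)):
    gb=proj(b,g)[0]
    for th in (110,140,170):
        ea,eb=blob(a,ga,r,th),blob(b,gb,r,th); X,e=tri([(a,ea[0]),(b,eb[0])])
        print(n,th,ea,eb,X.round(1),round(e,2),onz(a,ea[0],g[2]).round(1),onz(b,eb[0],g[2]).round(1))
E
```

```text
time_s: 3.4
tool_pos: [475.1, -193.7, 208.0]
tcp_rot: [0.0, 0.961, 0.275, 0.001]
ft_force: [-0.3, -1.1, 0.1]
width: 84.8
gripper_force: 0.0
die 110 ((335.8454284667969, 169.4011745452881), array([40.8, 43. ])) ((385.60119819641113, 220.24795150756836), array([39.1, 43.4])) [ 468.5 -295.3   15.1] 0.18 [ 471.4 -292.6] [ 471.7 -288.8]
die 140 ((335.9096488952637, 169.26099586486816), array([39.8, 42.8])) ((385.35512924194336, 220.19568824768066), array([38.3, 43. ])) [ 468.4 -295.4   14.3] 0.28 [ 471.6 -292.6] [ 471.7 -288.6]
die 170 ((335.8918228149414, 169.29779815673828), array([39.5, 42.2])) ((385.4683036804199, 220.20437240600586), array([37.6, 42.9])) [ 468.5 -295.4   14.6] 0.24 [ 471.6 -292.6] [ 471.7 -288.7]
ring 110 ((227.0611572265625, 46.099945068359375), array([ 98. , 110.2])) ((286.4517517089844, 108.06124114990234), array([ 98.1, 100.2])) [ 5.164e+02 -1.314e+02 -4.000e-01] 0.69 [ 517.7 -135.4] [ 516.5 -131.8]
ring 140 ((227.37499618530273, 46.1474494934082), array([ 99.2, 108.8])) ((287.44931411743164, 108.05791473388672), array([97.8, 99. ])) [ 516.8 -132.4    1.5] 0.5 [ 517.8 -135.7] [ 517.  -132.7]
ring 170 ((223.16817474365234, 48.55824661254883), array([ 89.2, 106.4])) ((286.9440269470215, 106.8502311706543), array([ 95.6, 100.6])) [ 515.  -130.6    1.8] 1.34 [ 513.6 -133. ] [ 517.8 -131.7]
```

View pics/w2.png

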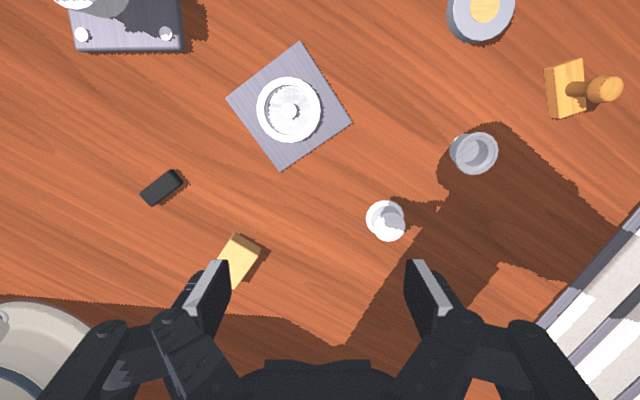

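The ring is at about (289,110) and the die at (385,220). The fits mix in the flange and the plate, but agree with scene/side within about 2 mm. I'll hover over the die for a close look.

```bash
python3 shift.py '{"steps": [[-20,27,0,0,85],[-20,27,20,0,85],[-19.5,28.5,38,0,85],[0,0,40,0,85],[0,0,40,0,85],[0,0,0,0,85],[0,0,0,0,85]]}'; python3 - <<'E'
from h import *
from bench import manip
a,b=load("w1"),load("w2")
print(onz(a,(227,47),12),onz(b,(289,110),12),tri([(a,(227,47)),(b,(289,110))]))
c=snap("wrist","w3"); o=manip.observe(); print(o["tool_pos"])
im=c["pixels"][:,:,::-1].copy()
for p in proj(c,[[467.5,-295.3,30],[467.5,-295.3,0],o["tool_pos"]]): cv2.drawMarker(im,tuple(int(v) for v in p.round()),(0,0,255),0,8,1); print(p)
cv2.imwrite("pics/w3.png",im[120:400,160:480][:, :].repeat(2,0).repeat(2,1))
E
```

```text
time_s: 4.15
tool_pos: [467.7, -296.7, 71.2]
tcp_rot: [0.0, 0.962, 0.273, -0.0]
ft_force: [0.9, -0.1, 1.0]
width: 85.2
gripper_force: 0.0
[ 516.90549831 -135.68733358] [ 516.19258345 -135.11666425] (array([ 516.49041933, -135.16857948,   10.63507493]), np.float64(0.29220005322663667))
[ 468.87778185 -296.89973996   72.53012782]
[312.86212524 227.15173559]
[313.32438409 210.30336001]
[315.92623965 260.5932874 ]
```

View pics/w3.png

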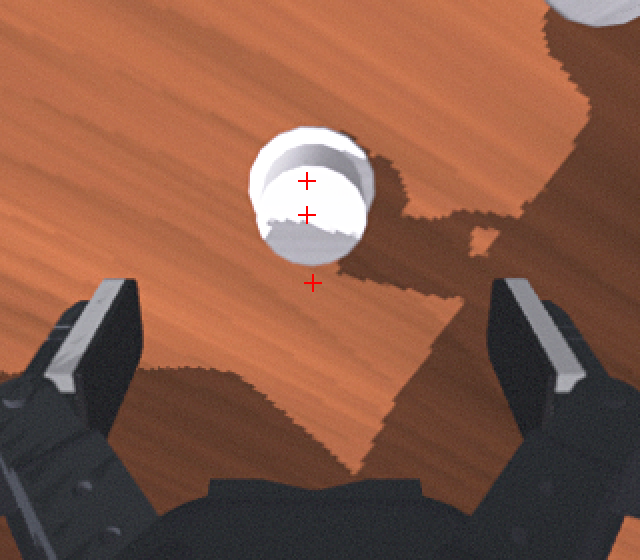

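```bash
python3 - <<'E'
from h import *
from bench import manip
c=load("w3")
for p,z in (((316,227.5),30),((315.8,214.3),3)): print(onz(c,p,z).round(1))
o=manip.observe(); print(o["tool_pos"],o["tcp_rot"])
C=-c["R"].T@c["t"]; print(C)
for n in("w1","w2"):
    d=load(n);print(-d["R"].T@d["t"])
E
```

```text
[ 468.4 -297.2]
[ 466.8 -297.9]
[ 468.87778185 -296.89973996   72.53012782] [1.28246321e-03 9.61813602e-01 2.73700753e-01 9.21353869e-04]
[ 540.24750024 -253.26911064  213.80022419]
[ 527.83595216 -234.21632496  349.97821764]
[ 547.25013646 -150.10318889  350.72959219]
```

```bash
python3 shift.py '{"steps": [[-0.7,0.3,32,0,85],[0,0,20,0,85],[0,0,11,0,85],[0,0,0,0,85],[0,0,0,0,30],[0,0,0,0,30],[0,0,0,0,30],[0,0,0,0,30]]}' 30; python3 shift.py '{"steps": [[0,0,0,0,20],[0,0,0,0,20],[0,0,0,0,20]]}'
```

```text
time_s: 5.0
tool_pos: [467.9, -296.7, 8.5]
tcp_rot: [0.001, 0.962, 0.274, 0.001]
ft_force: [-1.2, 0.8, 3.4]
width: 35.3
gripper_force: 29.5
time_s: 5.3
tool_pos: [467.9, -296.8, 8.4]
tcp_rot: [0.001, 0.962, 0.274, 0.001]
ft_force: [-1.4, 1.8, 4.8]
width: 35.2
gripper_force: 29.7
```

```bash
python3 shift.py '{"steps": [[0,0,-30,0,20],[0,0,-30,0,20],[22,-37,0,0,20],[22,-38,0,0,20],[22,-38,0,0,20],[0,0,0,0,20],[0,0,0,0,20]]}'; python3 - <<'E'
from h import *
from bench import manip
c=snap("wrist","w4"); o=manip.observe(); print(o["tool_pos"],o["width"])
im=c["pixels"][:,:,::-1].copy()
for p in proj(c,[[516,-134,12],o["tool_pos"]]): cv2.drawMarker(im,tuple(int(v) for v in p.round()),(0,0,255),0,8,1); print(p)
cv2.imwrite("pics/w4.png",im[20:300,160:480].repeat(2,0).repeat(2,1))
E
```

```text
time_s: 6.0
tool_pos: [464.0, -164.9, 67.5]
tcp_rot: [0.0, 0.962, 0.275, 0.0]
ft_force: [0.4, -0.9, 0.2]
width: 35.5
gripper_force: 30.7
[ 464.07265806 -165.65638808   67.41781322] 35.392606989226735
[316.71089078 131.34054911]
[315.76546516 261.41950624]
```

View pics/w4.png

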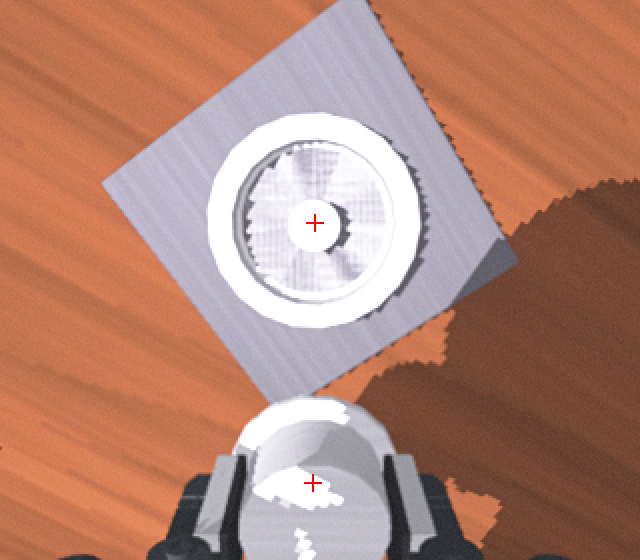

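```bash
python3 - <<'E'
from h import *
c=load("w4"); ex=np.array([.85,.527,0]); T=np.array([464.05,-165.3,67.45])
print("pocket",onz(c,(317,130),12),onz(c,(317,132.5),11))
for o in(-2,0,2): print(o,proj(c,[np.r_[(T+ex*(23+o))[:2],z] for z in(59,64)]).round(1).tolist(),proj(c,[np.r_[(T+ex*(18+o))[:2],89]]).round(1))
print("observed rim front y",20+396/2,"crown front", 20+423/2)
P=np.array([516.3,-133.7]);d=P-T[:2];print(d@ex[:2],d@[.527,-.85])
E
```

```text
pocket [ 516.80645813 -133.71420216] [ 515.37543891 -134.60441875]
-2 [[315.2, 218.1], [315.2, 221.9]] [[314.9 254.8]]
0 [[315.2, 214.6], [315.2, 218.3]] [[314.9 250.8]]
2 [[315.2, 211.1], [315.2, 214.7]] [[314.9 246.8]]
observed rim front y 218.0 crown front 231.5
61.065699999999964 0.6757499999999531
```

Picture: the ring centre is at full-frame (317,130) and the held die's rim front edge at y≈218, so the die sits about 1–2 mm behind the TCP. The move is (62.3, 0).

```bash
python3 shift.py '{"steps": [[31,0,0,0,20],[31.3,0,0,0,20],[0,0,20,0,20],[0,0,20,0,20],[0,0,0,0,20],[0,0,0,0,20]]}'; python3 shift.py '{"steps": [[0,0,4,0,20],[0,0,4,0,20],[0,0,0,0,20]]}'; python3 shift.py '{"steps": [[0,0,3,0,20],[0,0,2,0,20],[0,0,0,0,20],[0,0,0,0,20]]}'
```

```text
time_s: 6.65
tool_pos: [516.9, -134.0, 27.3]
tcp_rot: [0.0, 0.962, 0.273, -0.0]
ft_force: [0.8, -0.2, -0.8]
width: 35.3
gripper_force: 30.7
time_s: 6.95
tool_pos: [517.6, -133.3, 20.0]
tcp_rot: [0.0, 0.962, 0.274, 0.001]
ft_force: [0.4, 0.0, 1.1]
width: 35.0
gripper_force: 30.9
time_s: 7.35
tool_pos: [516.5, -133.6, 15.8]
tcp_rot: [0.001, 0.962, 0.274, -0.0]
ft_force: [-6.1, -1.0, 9.6]
width: 35.0
gripper_force: 32.2
```

```bash
python3 shift.py '{"steps": [[-1,-0.4,-1,0,20],[0,0,0,0,20]]}'; python3 shift.py '{"steps": [[-0.5,-0.2,0,0,20],[0,0,1.5,0,20],[0,0,1,0,20],[0,0,0,0,20]]}'
```

```text
time_s: 7.55
tool_pos: [516.2, -133.4, 16.2]
tcp_rot: [0.0, 0.962, 0.274, 0.001]
ft_force: [-2.7, -1.5, 5.8]
width: 35.6
gripper_force: 31.8
time_s: 7.95
tool_pos: [516.2, -132.7, 13.1]
tcp_rot: [-0.0, 0.962, 0.274, 0.001]
ft_force: [-0.9, 3.4, 6.1]
width: 35.2
gripper_force: 31.7
```

```bash
python3 shift.py '{"steps": [[0,0.5,0.8,0,20],[0,0,0.7,0,20],[0,0,0,0,20]]}'; python3 - <<'E'
from h import *
snap("scene","s5");snap("side","d5")
cv2.imwrite("pics/z5.png",np.hstack([crop("s5",253,219,60,60,6),crop("d5",321,150,60,60,6)]))
E
```

```text
time_s: 8.25
tool_pos: [516.8, -132.6, 12.3]
tcp_rot: [-0.0, 0.962, 0.274, 0.001]
ft_force: [-1.2, 6.6, 11.4]
width: 35.1
gripper_force: 32.1
```

View pics/z5.png

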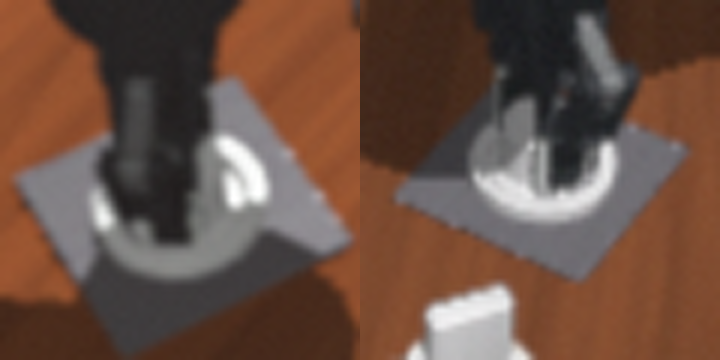

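```bash
python3 shift.py '{"steps": [[0,0,0,0,80],[0,0,0,0,80],[0,0,0,0,80],[0,0,0,0,80],[0,0,0,0,80]]}'; python3 shift.py '{"steps": [[0,0,-20,0,85],[0,0,-40,0,85],[0,0,-45,0,85],[0,0,-45,0,85],[0,0,-25,0,85],[12,-40,0,0,85],[12,-40,0,0,85],[0,0,0,0,85]]}';python3 shift.py '{"steps": [[12,-40,0,0,85],[12,-42,0,0,85],[0,0,0,0,85],[0,0,0,0,85]]}'; python3 - <<'E'
from h import *
from bench import manip
c=snap("wrist","w6"); o=manip.observe(); print(o["tool_pos"],o["ft_force"])
im=c["pixels"][:,:,::-1].copy()
for p in proj(c,[[523,61.5,119],[516.3,-133.7,34]]): print(p)
snap("scene","s6");snap("side","d6")
f=np.hstack([crop("s6",253,219,50,50,5),crop("d6",321,150,50,50,5)])
f=np.hstack([f,np.zeros((250,140,3),np.uint8)])
cv2.imwrite("pics/w6.png",np.vstack([im[:340],f]))
E
```

```text
time_s: 8.85
tool_pos: [515.4, -133.7, 11.0]
tcp_rot: [-0.0, 0.962, 0.273, -0.0]
ft_force: [0.5, -0.0, 0.9]
width: 80.0
gripper_force: 0.0
time_s: 9.65
tool_pos: [493.0, -49.8, 186.6]
tcp_rot: [-0.001, 0.961, 0.275, 0.0]
ft_force: [-0.3, -0.6, 0.2]
width: 84.7
gripper_force: 0.0
time_s: 10.05
tool_pos: [471.0, 29.9, 186.3]
tcp_rot: [0.0, 0.962, 0.275, 0.0]
ft_force: [0.4, -0.4, 0.7]
width: 85.3
gripper_force: 0.0
[471.21087753  29.25931039 186.27618921] [ 0.83908519 -0.50909027  0.4367386 ]
[315.79166694 128.5848578 ]
[470.66854711 225.06050174]
```

View pics/w6.png

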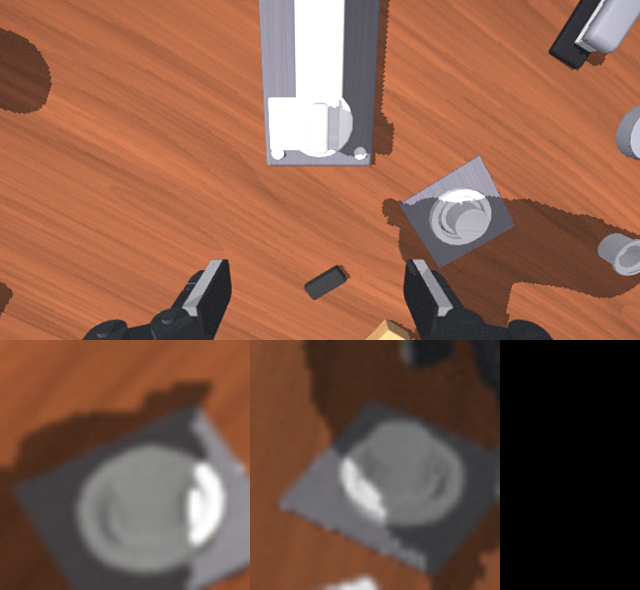

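Picture: the die sits level in the ring with its crown at about (468,220), and the fin top is at about (320,127). I've used all 10 views, so I'll work numerically from here.

```bash
python3 - <<'E'
from h import *
c=load("w6"); g=c["pixels"].astype(int)
for v in range(96,160,4): print(v,g[v,264:360:3].sum(1).__floordiv__(3).tolist())
print(g[96:164:3,318].sum(1)//3)
for X in ([524.6,59],): 
  ex=np.array([.85,.527]);ey=np.array([-.527,.85])
  for sx,sy in((-17,-6),(-17,6),(17,6),(17,-6)): print(sx,sy,proj(c,[np.r_[X+sx*ex+sy*ey,119],np.r_[X+sx*ex+sy*ey,83]]).round(1).tolist())
E
```

```text
96 [169, 164, 161, 164, 164, 164, 156, 164, 163, 167, 165, 255, 255, 255, 255, 255, 255, 255, 255, 255, 255, 255, 255, 255, 255, 255, 152, 97, 96, 91, 92, 92]
100 [169, 167, 255, 255, 255, 255, 255, 255, 255, 255, 255, 255, 255, 255, 255, 255, 255, 255, 255, 255, 255, 255, 255, 255, 255, 211, 255, 106, 92, 93, 93, 94]
104 [163, 167, 255, 255, 255, 255, 255, 255, 255, 255, 255, 255, 255, 255, 255, 255, 253, 245, 245, 245, 238, 254, 255, 255, 255, 201, 255, 255, 111, 95, 95, 93]
108 [153, 167, 255, 255, 255, 255, 255, 255, 255, 255, 255, 255, 255, 255, 255, 255, 255, 255, 255, 255, 255, 224, 188, 186, 187, 189, 221, 255, 255, 87, 96, 92]
112 [151, 163, 255, 255, 255, 255, 255, 255, 255, 255, 255, 255, 255, 255, 255, 255, 255, 255, 255, 255, 255, 224, 189, 186, 190, 195, 212, 212, 204, 115, 96, 96]
116 [145, 164, 255, 255, 255, 255, 255, 255, 255, 255, 255, 255, 255, 255, 255, 255, 255, 255, 255, 255, 255, 220, 191, 190, 190, 193, 214, 212, 211, 189, 93, 93]
120 [145, 165, 255, 255, 255, 255, 255, 255, 255, 255, 255, 255, 255, 255, 255, 255, 255, 255, 255, 255, 255, 221, 193, 190, 192, 
[... 1043 characters left out ...]
55, 255, 255, 255, 255, 255, 255, 255, 255, 255, 254, 255, 254, 254, 254, 200, 191, 188, 194, 201, 99, 94, 98, 97, 94, 166]
152 [134, 174, 167, 255, 255, 255, 255, 130, 166, 169, 170, 168, 164, 237, 255, 255, 254, 251, 250, 250, 245, 255, 255, 255, 161, 155, 94, 96, 95, 96, 160, 181]
156 [125, 176, 164, 255, 255, 255, 255, 122, 170, 168, 168, 169, 168, 169, 161, 163, 190, 238, 255, 255, 218, 177, 165, 168, 168, 170, 171, 176, 144, 160, 155, 255]
[255 255 239 255 255 255 255 255 255 255 255 255 255 255 255 255 254 254
 255 240 255 164 171]
-17 -6 [[328.9, 153.7], [327.2, 145.1]]
-17 6 [[311.4, 153.7], [312.1, 145.1]]
17 6 [[311.1, 102.0], [311.9, 100.5]]
17 -6 [[329.6, 102.0], [327.7, 100.5]]
```

```bash
python3 shift.py '{"steps": [[30,1,0,0,45],[31,1,0,0,45],[0,0,20,0,45],[0,0,20,0,45],[0,0,20,0,45],[0,0,20,0,45],[0,0,0,0,45],[0,0,0,0,45]]}'; python3 shift.py '{"steps": [[0,0,10,0,45],[0,0,6,0,45],[0,0,0,0,45],[0,0,0,0,25]]}'; python3 - <<'E'
from bench import manip
print(manip.observe()["ft_force"])
E
```

```text
time_s: 11.0
tool_pos: [524.5, 58.9, 106.6]
tcp_rot: [0.0, 0.962, 0.273, -0.0]
ft_force: [-0.6, -0.1, -0.1]
width: 45.1
gripper_force: 0.0
time_s: 11.4
tool_pos: [524.2, 59.7, 90.4]
tcp_rot: [0.0, 0.962, 0.274, 0.0]
ft_force: [-0.2, -0.1, 0.3]
width: 31.5
gripper_force: 0.0
[-0.1583552  -0.08430919  0.29814841]
```

Now close, with a firm grip.

```bash
python3 shift.py '{"steps": [[0,0,0,0,5],[0,0,0,0,5],[0,0,0,0,5],[0,0,0,0,5],[0,0,0,0,5]]}' 60
```

```text
time_s: 11.9
tool_pos: [523.8, 60.7, 90.8]
tcp_rot: [-0.001, 0.962, 0.274, 0.0]
ft_force: [-2.8, 3.7, 3.3]
width: 10.6
gripper_force: 58.7
```

```bash
python3 shift.py '{"steps": [[0,-3,0,0,5],[0,-3,0,0,5],[0,-3,0,0,5],[0,-3,0,0,5],[0,-2,0,0,5],[0,0,0,0,5],[0,0,0,0,5]]}'; python3 - <<'E'
from h import *
c=snap("scene","s7")
E
```

```text
time_s: 12.6
tool_pos: [517.9, 70.3, 90.9]
tcp_rot: [0.002, 0.962, 0.274, 0.001]
ft_force: [4.4, -6.2, -0.9]
width: 10.8
gripper_force: 58.6
```

```bash
python3 shift.py '{"steps": [[0,-2,0,0,5],[0,0,0,0,5],[0,0,0,0,5]]}'; python3 shift.py '{"steps": [[1.7,0,-8.7,0,5],[2,0,-8.6,0,5],[0,0,0,0,5],[0,0,0,0,5]]}'
```

```text
time_s: 12.95
tool_pos: [516.9, 71.9, 90.9]
tcp_rot: [0.002, 0.962, 0.274, 0.001]
ft_force: [4.5, -7.9, -1.4]
width: 11.2
gripper_force: 58.6
time_s: 13.35
tool_pos: [519.5, 73.9, 107.3]
tcp_rot: [0.001, 0.962, 0.274, -0.0]
ft_force: [6.0, -5.7, -5.4]
width: 11.0
gripper_force: 58.5
```

```bash
python3 shift.py '{"steps": [[2.3,0,-8.5,0,5],[2.7,0,-8.4,0,5],[3,0,-8.3,0,5],[3.2,0,-8.2,0,5],[3.5,0,-8.1,0,5],[3.8,0,-8,0,5],[0,0,0,0,5],[0,0,0,0,5]]}'; python3 - <<'E'
from h import *
from bench import manip
a,b=load("scene0"),snap("scene","s8"); c,d=load("side0"),snap("side","d8")
o=manip.observe(); print(o["tool_pos"],o["ft_force"],o["gripper_force"])
# arm-top slope: project hypothetical raised arm edge points and compare with brightness
hin=np.array([523.9,60.1])-13*0+240*np.array([.85,.527])
ex=np.array([.85,.527]);ey=np.array([-.527,.85])
def armpt(x,y,z,al): # rel. hinge, arm frame
    return np.r_[hin+ex*(x*np.cos(al)+z*np.sin(al))+ey*y,66-x*np.sin(al)+z*np.cos(al)]
for al in (0,.1,.2,.25,.29,.35):
    t=[]
    for y in(-14,0,14):
      for x in(-190,-160,-130):
        for cc in(b,d):
            u,v=proj(cc,armpt(x,y,12,al))[0].round().astype(int); t.append(int(cc["pixels"][v,u].min()))
    print(al,t)
E
```

```text
time_s: 14.15
tool_pos: [534.9, 83.4, 156.4]
tcp_rot: [0.002, 0.962, 0.273, -0.001]
ft_force: [5.1, -6.1, -5.9]
width: 10.9
gripper_force: 58.6
[534.84483589  83.2892385  156.34108241] [ 4.6189671  -6.91445416 -5.93306067] 58.56064438819885
0 [132, 185, 134, 243, 145, 243, 60, 44, 62, 53, 141, 200, 61, 104, 65, 103, 159, 175]
0.1 [61, 242, 63, 240, 147, 238, 60, 200, 106, 227, 159, 251, 162, 32, 201, 52, 255, 179]
0.2 [140, 239, 159, 240, 160, 240, 241, 241, 255, 241, 255, 239, 255, 200, 254, 219, 254, 232]
0.25 [191, 235, 185, 234, 237, 232, 255, 238, 255, 238, 254, 238, 254, 250, 255, 248, 254, 243]
0.29 [255, 158, 255, 145, 255, 131, 254, 239, 254, 239, 254, 239, 246, 241, 255, 241, 255, 240]
0.35 [254, 45, 254, 45, 254, 43, 255, 231, 255, 237, 255, 239, 56, 237, 59, 239, 60, 240]
```

```bash
python3 shift.py '{"steps": [[2,0,-4,0,5],[0,0,0,0,5],[0,0,0,0,5],[0,0,0,0,5],[0,0,0,0,5]]}'; python3 - <<'E'
from h import *
from bench import manip
b,d=snap("scene","s9"),snap("side","d9")
# die still in place and bystanders unchanged: compare patches with start
for n,p,q in (("stapler",(385,295),(258,172)),("tape",(318,330),(295,145)),("stamp",(273,378),(305,118)),("dieb",(248,327),(337,130)),("box",(214,226),(423,175)),("mug",(357,112),(392,375)),("eraser",(257,205),(407,206))):
    r=[]
    for a,c,(x,y) in((load("scene0"),b,p),(load("side0"),d,q)):
        t=a["pixels"][y-12:y+12,x-12:x+12]; s=c["pixels"][max(y-30,0):y+30,x-30:x+30]
        m=cv2.minMaxLoc(cv2.matchTemplate(s,t,cv2.TM_CCOEFF_NORMED)); r.append((round(m[1],2),m[3][0]-18,m[3][1]-(y-12-max(y-30,0))))
    print(n,r)
o=manip.observe(); print(o["tool_pos"],o["ft_force"],o["gripper_force"],o["time_s"])
E
```

```text
time_s: 14.75
tool_pos: [536.1, 84.3, 159.8]
tcp_rot: [0.002, 0.962, 0.273, -0.001]
ft_force: [5.6, -6.1, -7.2]
width: 11.1
gripper_force: 58.5
stapler [(1.0, 0, 0), (1.0, 0, 0)]
tape [(1.0, 0, 0), (0.96, 0, 0)]
stamp [(1.0, 0, 0), (0.44, -9, 3)]
dieb [(0.99, 0, 0), (0.45, 14, -15)]
box [(0.94, 0, 0), (0.9, 0, 0)]
mug [(0.76, -17, -6), (1.0, 0, 0)]
eraser [(1.0, 0, 0), (1.0, 0, 0)]
[536.12046585  84.2518571  159.81904586] [ 5.36823559 -7.17207758 -7.02989229] 58.50981831550598 14.85
```

```bash
python3 -c "
from bench import manip
print(manip.job_done())"
```

```text
the job is handed in; nothing more can be done
None
```

I handed the job in at 14.9 s, but it returned no verdict: die_a is seated rim down in the pocket and released, the latch was pulled about 12–13 mm, and the gripper holds the press arm with its nose about 7 cm above the ball by my estimate. Each bystander and die_b still matches its starting place in at least one camera view.

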